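Re-set the tailstock of a line winder

TASK

Set the line winder for the big spool: draw the tailstock's locking pin, hang it by its collar in the open side notch of the foot and let go of it, then slide the tailstock towards the spool until its bore is just past the splice bracket. Put the pin back in the bore with its tip on the channel floor and, holding the pin, drag the tailstock on until the pin drops into the groove hidden under the guard; stop there, short of the spool, and leave the pin upright and fully home. Do not shove the other goods on the counter about.

Things in the scene. Friction and masses are not known exactly. Their poses are not given: they have to be found in the camera images.
- bed: Fixed bed of a bench line winder: aluminium bar 80 mm wide (bed x), 500 long (bed y, -210 to +290), 30 high; headstock, crank and big line spool on its +y end, index channel along its -x side, sliding tailstock. Origin on the counter under the bar's middle line.
- channel_end (a point): Middle of the channel floor at its open -y end, 20 mm up (bed x -70, y -210). Channel along bed y: walls 34 mm high, 17 apart inside, 30 over all; dark floor 20 mm up with three cross grooves, each 18 mm long in y, bottom 5 mm up: at bed y -130 (pin starts there), -95, and the one wanted, at a place between -25 and +20 that differs each time. Otherwise the floor is plain and level.
- spool (a point): Centre of the near flange of the fixed line spool: 110 mm across, axis along bed y 92 mm up, top 147 mm up; at bed y 130, with the headstock behind it to y 310.
- tailstock (a joint): Slide of the tailstock along bed +y towards the spool, m: 0 at the start, bore at bed y = value - 0.130; travel to 0.185; past 0.172 counts as run into the spool. Needs about 3 N and stays where left. Wanted groove: value between 0.105 and 0.150. Grey casting: barrel 92 mm up with black knob to 70 mm behind the bore in y and steel cone to 75 mm ahead (both within 21 mm of bed x 0).
- bore (a point): Centre of the upper mouth of the vertical through bore (17 mm across, chamfered) in the tailstock's foot. Foot: grey block over the channel, 28 mm thick, top 64 mm above the counter, 60 mm long in bed y, bed x -122 to -48. Ahead of it a thin aluminium guard 30 mm wide, 135 long, top 39 mm up, moves along and hides the channel.
- notch (a point): Axis of a parked pin at the foot's top, 64 mm up: an open-ended notch 17 mm wide in the foot's outer edge, 36 mm from the bore in bed -x, open to -x and above. The shank hangs in it outside the channel, collar on top; two 3 mm high lips, 14 mm farther out beside the mouth, keep the collar in: lower it from above. Moves with the tailstock.
- lug (a point): Centre of the top of the tailstock's ribbed grip lug: 30 mm thick (bed x), 46 long (bed y), 32 tall, top 132 mm above the counter, bed x 0, level with the bore in y. Pinch its 30 mm from above to slide the tailstock.
- splice (a point): Halfway mark of the bed: a dark bracket on the channel's outer wall. This point is on the channel's centre line, 34 mm up, at bed y -55: the bore passes it at a tailstock value of 0.075.
- pin: Steel locking pin, round, upright, 108 mm long, 0.13 to 0.21 kg. Origin: centre of the lower tip; z up to the knob. Shank 14 mm across, 57 long, last 5 tapering to 10; collar 26 across, 57 to 62 up; ribbed knob 26 across, 68 to 108 up. Tip height above the counter: home or parked (collar on the foot) 7 mm; on the channel floor 20 mm, collar then 13 mm clear of the foot.
- pin_grip (a point): Middle of the pin's knob, 88 mm above its tip: pinch here from above, the fingers closing along the bed's y.
- reel_a: Spinning reel, about 110 x 95 x 80 mm high, lying on the robot's side of the bed.
- reel_b: Larger spinning reel, about 130 x 110 x 92 mm high, beyond the bed.
- caster: Low baitcasting reel, about 100 x 110 x 60 mm, beyond the bed.
- carton: Blue reel carton 100 x 130 x 105 mm high, beyond the bed.
- spool_s: Small white line spool, 68 mm across, 40 mm high, on the robot's side.
- can: Aluminium spray can, 54 mm across, 170 mm high, standing beyond the bed's outer (-y) end.
- driver: Screwdriver, 170 mm, lying on the robot's side.
There are look-alikes about, which are no part of the job. Several things have the shape of the pin; the one meant has the colours described above.

How it is judged (in metres and radians):
On the way, in this order (a step that is already met when the one before it is completed fails the run):
1. the pin hangs upright by its collar in the side notch, let go (horizontal distance between pin and notch below 0.008 m and z of pin in the frame of bed between 0.004 and 0.014 m and angle between pin's own z axis and vertical below 0.15 rad and contact force between the fingers and pin below 0.05 N), for 0.2 s.
2. with the pin still hanging in the notch, the tailstock has been slid until its bore is past the splice bracket (horizontal distance between pin and notch below 0.008 m and z of pin in the frame of bed between 0.004 and 0.014 m and angle between pin's own z axis and vertical below 0.15 rad and value of joint tailstock above 0.075 m), for 0.1 s.
3. the pin, held in the fingers, stands in the bore with its tip on the channel floor, past the splice (horizontal distance between pin and bore below 0.005 m and z of pin in the frame of bed between 0.0165 and 0.0245 m and value of joint tailstock above 0.07 m and contact force between the fingers and pin above 0.5 N), for 0.1 s.
At the end, for the whole second after the job is handed in: The pin is upright (within 0.12 rad) in the tailstock's bore (tip within 5 mm of its axis), dropped fully home in the hidden groove (tip less than 10 mm above the counter, tailstock between 0.090 and 0.165), at rest and let go (horizontal distance between pin and bore below 0.005 m and z of pin in the frame of bed below 0.01 m and angle between pin's own z axis and vertical below 0.12 rad and value of joint tailstock between 0.09 and 0.165 m and linear speed of pin below 0.02 m/s and contact force between the fingers and pin below 0.05 N); the robot touches nothing.
It fails at once if the tailstock is run on into the spool (past 0.172) (value of joint tailstock above 0.172 m).
It fails at once if a reel, carton, small spool, can or screwdriver is shoved more than 25 mm (distance of any of reel_a, reel_b, caster, carton, spool_s, can, driver from where it was at the start of the episode above 0.025 m).
It also fails if it takes over 72 s, if anything falls off the work surface, if the arm or the gripper's body presses on something with over 40 N, if the wrist force passes 120 N, or if a joint passes its speed limit or range.

ROBOT

A 6-joint arm with a two-finger parallel gripper is mounted at the origin on the work surface. World frame = base frame: x ahead of the robot, y to its left, z up, the work surface at z = 0. Lengths are in mm, angles in rad, forces in N, time in s.
With the tool pointing down it reaches from about 275 to 725 mm from the base axis. Payload 15.9 kg.
Tool frame: the origin (TCP) lies between the finger pads; the fingertips stand ahead of it and the grasp point (between the pads) lies 2 mm behind it (bot.nose_length is the z of the fingertips in the tool frame, in mm); z points along the fingers, y is the line along which they close (so a half turn about z gives the same grasp; the last joint's range is limited). The gripper opens to 85 mm and grips with 20 to 120 N. Pads are 22 mm wide; open, the fingers measure 114 mm over their backs; the gripper's body (76 mm by 85 mm) begins 54 mm behind the grasp point. The pads swing forward as they close: fully open they stand 13 mm farther back than shut.
Start: joints at [-1.115, 0.213, -0.034, 1.323, 0, 1.571], TCP at [220.082, -448.942, 248.306] pointing down, gripper open.
Joint ranges: [-2.98, 2.98], [-0.74, 1.72], [-1.14, 1.35], [-2.1, 2.04], [-1.57, 1.44], [-3.14, 3.14]. Speed limits (rad/s): [1.89, 1.89, 2.39, 2.57, 3.14, 3.14].

INTERFACE

Orientations are given as a 3x3 rotation matrix whose columns are the frame's x, y, z axes.
In Python, from rig import bot gives the robot as it stands.
- The arm moves only by the tool arm_command, never from a script. Its argument "steps" is text: rows parted by semicolons, each of 6 numbers parted by spaces: the shift along the tool's x, y, z in mm, then the turn, a rotation vector about the tool's x, y, z in rad. A call has 1 to 10 rows; each row shifts and turns the commanded pose from where the row before left it, along the tool's axes as they then stand; what a row does not reach is not made up. A row lasts 1/12 s, in which the tool goes at most 41.7 mm and 7.16 degrees, less where a joint would pass 70% of its speed; a pose out of reach is approached as far as the arm can. A call is refused whole if a number of a shift passes 41.7 or a number of a turn 0.125, either way. A call with a gripper value outside its range is refused whole. "fingers" is the finger opening in mm, from 0 to 85.4, set as the call begins (left out, the last holds). The fingers move at their own pace and stop on an object; "grip_force" is the grip in N (left out, the last holds). Time passes only in rows, so rows that do not move let the fingers close. It gives the time, the measured TCP pose, the force, the opening and the grip force at its end, in the units of the state.
- bot.read_state(): the state, without advancing time (a new reading comes with each control period).
- bot.read_camera(name): name is "scene" or "top" or "wrist"; returns a dict with "image" (420x560x3 uint8, red, green, blue), "K" (3x3 intrinsics, pixels), "origin" and "attitude" of the camera in the world. Camera axes: x right, y down, z forward; pixel columns grow to the right and rows downward; lengths in mm; the calibration is good to about 2 mm. A picture is of the moment at which its call begins. There is no depth.
- bot.sign_off(): hands the job in; it is judged then, once.
Trained networks look in a picture, given as the dict that the camera call returned (one of the last four; its "shot" number tells which), for a name from the list of things; names that differ only in an ending like _2 or _b are one class to them, and where a whole thing is asked for, a point or a joint stands for the part that bears it (a point fixed in the world has none). Each returns a list of dicts, best first, with "score" (0 to 1); they miss things now and then, are a little off and sometimes report something else, mostly with a low value. They report only what shows in the picture. A call takes as long as a camera call. They do not tell look-alikes from the thing itself.
- bot.look_for(picture, query): "pixel" ([row, column] in pixels, amid what is visible of it).
- bot.cut_out(picture, query): "region" (420x560 bool, what is visible of it) and "pixel" ([row, column] in pixels, amid what is visible of it).
The state is a dict: "time": time; "q": joint angles; "qvel": joint speeds; "effort": joint torques, N m; "tcp_pos": TCP position; "tcp_rot": TCP orientation; "contact_force": force on the tool from outside, world axes, zero at the start; "moment": the same for the moment, N m; "grip_width": finger opening in mm; "gripper_force": force on a finger pad.
Only numpy, scipy, OpenCV 4.12 (cv2) and the standard library are available. Lean on these libraries where they do the work, as an engineer would, in place of code of your own. Each camera call takes 0.05 s, during which the arm holds its last target. There are 200 camera calls.

## Working session

There is one attempt and no reset: what is moved stays moved. The work goes in short steps, Python scripts to look and compute and a tool call to move; the robot and the scene stay as the last step left them, time stands still between calls to the robot, and variables do not carry over. Pictures are saved under pics/ and viewed, at most 13 in all, crops included, and the job is handed in when it is done.

Besides the shell and the picture viewer there is one more tool, called after ">>>" as name(argument=value, ...), one argument or row to a line, values as JSON. arm_command: Moves the arm, as the interface text tells. Its arguments: {"type":"object","properties":{"steps":{"type":"string"},"fingers":{"type":"number"},"grip_force":{"type":"number"}},"required":["steps"]}

```bash
mkdir -p pics; cat > h.py <<'E'
from rig import bot
import numpy as np, cv2
def ray(p,rc):
    d=np.linalg.inv(p["K"])@np.array([rc[1],rc[0],1.0]); return np.array(p["origin"]),np.array(p["attitude"])@d
def atz(p,rc,z):
    o,d=ray(p,rc); return o+d*(z-o[2])/d[2]
def proj(p,X):
    c=np.array(p["K"])@(np.array(p["attitude"]).T@(np.array(X)-np.array(p["origin"]))); return c[1]/c[2],c[0]/c[2]
def save(p,n): cv2.imwrite("pics/"+n,np.ascontiguousarray(p["image"][:,:,::-1]))
E
python3 - <<'E'
from h import *
H=dict(pin_grip=95,pin=60,lug=132,bore=64,notch=64,splice=34,channel_end=20,spool=92,bed=30,can=85,reel_a=40,spool_s=20,driver=10)
ims=[]
for n in("top","scene"):
    p=bot.read_camera(n);ims.append(p["image"]);print(n,np.round(p["origin"]))
    for k,z in H.items():
        print(k,[(round(r["score"],2),np.round(r["pixel"]).tolist(),np.round(atz(p,r["pixel"],z)[:2]).tolist()) for r in bot.look_for(p,k)[:3]])
    save(p,n+".png")
s=bot.read_state();print(s["tcp_rot"],bot.nose_length)
E
```

```text
top [ 384.  -26. 1218.]
pin_grip [(0.7, [271.0, 402.0], [402.0, -254.0]), (0.68, [232.0, 337.0], [486.0, -113.0]), (0.68, [242.0, 438.0], [465.0, -334.0])]
pin [(0.56, [244.0, 440.0], [463.0, -348.0]), (0.49, [234.0, 337.0], [484.0, -116.0]), (0.47, [268.0, 405.0], [408.0, -268.0])]
lug [(0.7, [224.0, 330.0], [500.0, -94.0])]
bore [(0.98, [224.0, 331.0], [507.0, -101.0]), (0.28, [147.0, 204.0], [688.0, 196.0])]
notch [(0.69, [220.0, 330.0], [517.0, -100.0])]
splice [(0.85, [212.0, 259.0], [539.0, 66.0])]
channel_end [(0.67, [207.0, 260.0], [553.0, 65.0])]
spool [(0.9, [283.0, 363.0], [375.0, -168.0]), (0.8, [208.0, 260.0], [541.0, 60.0])]
bed [(0.82, [206.0, 258.0], [553.0, 69.0])]
can []
reel_a [(0.75, [140.0, 261.0], [713.0, 63.0])]
spool_s [(0.9, [283.0, 363.0], [375.0, -177.0]), (0.8, [208.0, 260.0], [551.0, 65.0])]
driver [(0.81, [276.0, 302.0], [389.0, -35.0])]
scene [1024. -431.  957.]
pin_grip [(0.69, [272.0, 129.0], [476.0, -340.0]), (0.63, [234.0, 147.0], [424.0, -268.0]), (0.48, [214.0, 228.0], [490.0, -109.0])]
pin [(0.79, [270.0, 129.0], [451.0, -336.0]), (0.63, [214.0, 
[... 402 characters left out ...]
0, 177.0], [412.0, -186.0]), (0.65, [210.0, 297.0], [576.0, 11.0]), (0.19, [280.0, 292.0], [696.0, -111.0])]
bed [(0.67, [208.0, 297.0], [542.0, 46.0])]
can [(0.62, [256.0, 176.0], [501.0, -249.0]), (0.54, [209.0, 296.0], [571.0, 14.0])]
reel_a [(0.95, [250.0, 362.0], [719.0, 72.0]), (0.57, [137.0, 303.0], [389.0, 202.0])]
spool_s [(0.92, [211.0, 177.0], [362.0, -165.0]), (0.65, [210.0, 297.0], [538.0, 47.0]), (0.19, [280.0, 292.0], [669.0, -84.0])]
driver [(0.71, [190.0, 232.0], [387.0, -28.0]), (0.59, [214.0, 228.0], [438.0, -79.0])]
[[ 8.97888886e-01  4.40222157e-01  2.31004546e-05]
 [ 4.40222158e-01 -8.97888886e-01 -1.33389276e-05]
 [ 1.48695500e-05  2.21462068e-05 -1.00000000e+00]] 17.0
```

```bash
python3 -c "
import cv2
a=cv2.imread('pics/top.png');cv2.imwrite('pics/topc.png',cv2.resize(a[110:330,170:480],None,fx=2.58,fy=2.58,interpolation=cv2.INTER_CUBIC))"
```

```text
(no output)
```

View pics/topc.png

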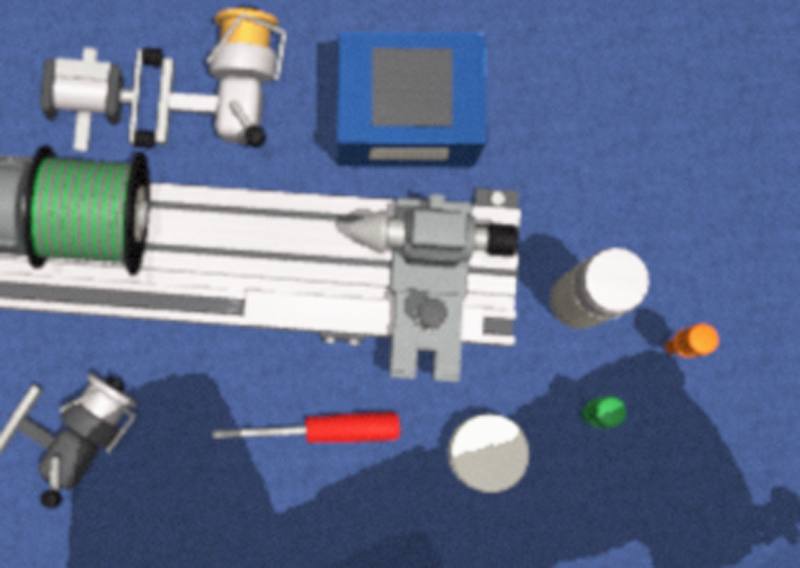

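View pics/scene.png

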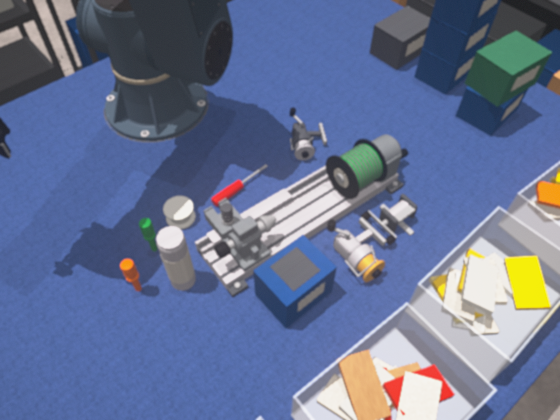

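>>> arm_command(
  steps="0 0 -10 0 0 0.102;0 0 -10 0 0 0.102;0 0 -10 0 0 0.102;0 0 -10 0 0 0.102;0 0 -10 0 0 0.103",
  fingers=60,
)

```text
time: 1.82
tcp_pos: [220.1, -448.9, 298.8]
tcp_rot: [[0.998, -0.06, 0.0], [-0.06, -0.998, 0.0], [0.0, -0.0, -1.0]]
contact_force: [0.7, -0.3, 0.4]
grip_width: 60.0
gripper_force: 0.0
```

>>> arm_command(
  steps="20 -34 0 0 0 0;20 -34 0 0 0 0;20 -34 0 0 0 0;20 -34 0 0 0 0;20 -34 0 0 0 0;20 -34 0 0 0 0;20 -34 0 0 0 0;20 -34 0 0 0 0;20 -34 0 0 0 0;20 -34 0 0 0 0",
)

```text
time: 2.65
tcp_pos: [439.2, -118.6, 298.5]
tcp_rot: [[0.998, -0.055, 0.001], [-0.055, -0.998, -0.0], [0.001, 0.0, -1.0]]
contact_force: [-0.1, -1.8, 0.7]
grip_width: 60.4
gripper_force: 0.0
```

>>> arm_command(
  steps="0 0 0 0 0 0;0 0 0 0 0 0;0 0 0 0 0 0",
)

```text
time: 2.9
tcp_pos: [438.4, -120.5, 298.2]
tcp_rot: [[0.999, -0.054, -0.0], [-0.054, -0.999, -0.0], [-0.0, 0.0, -1.0]]
contact_force: [0.0, 0.5, -0.3]
grip_width: 59.6
gripper_force: 0.0
```

```bash
python3 - <<'E'
from h import *
p=bot.read_camera("wrist");save(p,"w1.png")
print(np.round(p["origin"]),np.round(p["attitude"],3),p["K"])
for k,z in dict(pin_grip=95,pin=115,lug=132,bore=64,notch=64,splice=34,channel_end=20).items():
    print(k,[(round(r["score"],2),np.round(r["pixel"]).tolist(),np.round(atz(p,r["pixel"],z)[:2]).tolist()) for r in bot.look_for(p,k)[:3]])
s=bot.read_state();print(s["time"],s["tcp_pos"],s["tcp_rot"])
E
```

```text
[ 520. -126.  424.] [[-0.053 -0.948 -0.314]
 [-0.999  0.051  0.016]
 [ 0.001  0.314 -0.949]] [[365.95771791   0.         272.317161  ]
 [  0.         365.95771791 210.32271294]
 [  0.           0.           1.        ]]
pin_grip [(0.85, [205.0, 415.0], [410.0, -254.0]), (0.63, [129.0, 257.0], [488.0, -111.0]), (0.58, [138.0, 511.0], [468.0, -335.0])]
pin [(0.95, [203.0, 418.0], [418.0, -249.0]), (0.74, [140.0, 508.0], [470.0, -321.0]), (0.55, [129.0, 258.0], [489.0, -112.0])]
lug [(0.85, [79.0, 249.0], [528.0, -109.0])]
bore [(0.7, [81.0, 248.0], [528.0, -103.0])]
notch [(0.66, [82.0, 250.0], [528.0, -106.0])]
splice [(0.98, [75.0, 179.0], [539.0, -33.0])]
channel_end [(0.6, [70.0, 178.0], [544.0, -29.0])]
3.3 [ 438.31656049 -120.99347102  298.35475791] [[ 9.98416717e-01 -5.62499437e-02  5.68398701e-05]
 [-5.62499422e-02 -9.98416718e-01 -2.66753589e-05]
 [ 5.82503640e-05  2.34358848e-05 -9.99999998e-01]]
```

View pics/w1.png

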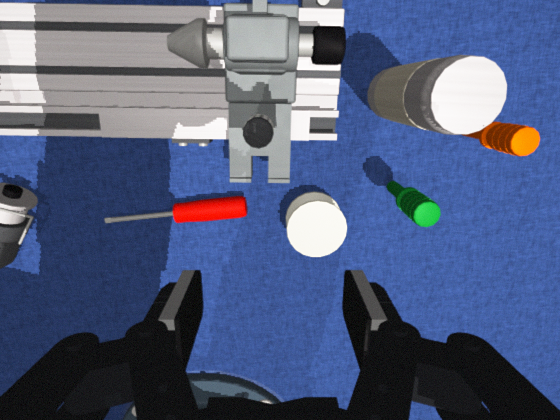

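```bash
python3 - <<'E'
from h import *
p=bot.read_camera("wrist");im=p["image"]
g=cv2.cvtColor(im,cv2.COLOR_RGB2GRAY)
m=((g<75)).astype(np.uint8);m[:,:235]=0;m[:,282:]=0;m[:105]=0;m[150:]=0
n,l,s,c=cv2.connectedComponentsWithStats(m);i=1+np.argmax(s[1:,4]);print(s[i],c[i],atz(p,c[i][::-1],115))
for nm,rc,z in [("foot R",(181,290),64),("foot L",(182,230),64),("notchL",(181,252),64),("notchR",(181,269),64),("wall edge L",(135,5),34),("wall edge R",(138,335),34),("barendtop",(5,343),30),("barend",(137,337),34)]:
    print(nm,np.round(atz(p,rc,z),1))
cv2.imwrite("pics/w1c.png",cv2.resize(im[90:200,200:320],None,fx=5,fy=5,interpolation=cv2.INTER_CUBIC)[:,:,::-1])
E
```

```text
[242 116  30  32 713] [256.88218794 131.65497896] [ 487.39146653 -111.85028805  115.        ]
foot R [ 431.3 -139.5   64. ]
foot L [433.6 -78.9  64. ]
notchL [ 433.4 -101.2   64. ]
notchR [ 432.5 -118.3   64. ]
wall edge L [490.1 156.3  34. ]
wall edge R [ 467.8 -189.8   34. ]
barendtop [ 592.8 -198.3   30. ]
barend [ 468.7 -191.9   34. ]
```

View pics/w1c.png

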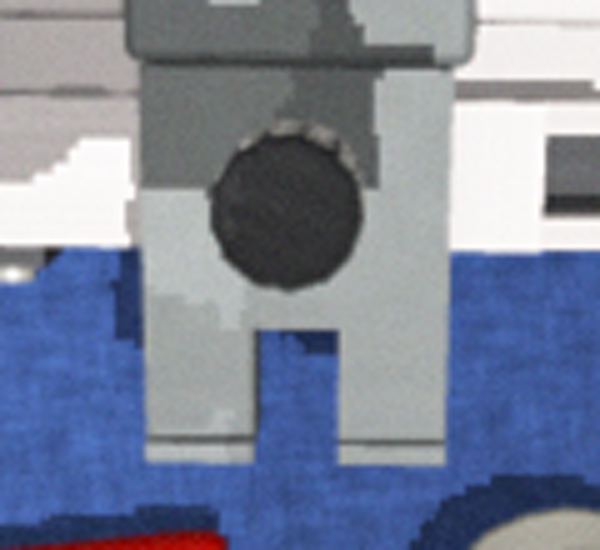

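>>> arm_command(
  steps="24 -6 20 0 0 0;23 -6 20 0 0 0.004;0 0 30 0 0 0;0 0 30 0 0 0;0 0 20 0 0 0;0 0 0 0 0 0;0 0 0 0 0 0;0 0 0 0 0 0;0 0 0 0 0 0",
  fingers=60,
)

```text
time: 4.1
tcp_pos: [487.0, -111.4, 180.0]
tcp_rot: [[0.998, -0.059, 0.002], [-0.059, -0.998, -0.001], [0.003, 0.0, -1.0]]
contact_force: [-0.5, 1.0, -0.2]
grip_width: 60.1
gripper_force: 0.0
```

```bash
python3 - <<'E'
from h import *
p=bot.read_camera("wrist");save(p,"w2.png")
for k,z in dict(pin_grip=115).items():
    print(k,[(round(r["score"],2),np.round(r["pixel"]).tolist(),np.round(atz(p,r["pixel"],z)[:2]).tolist()) for r in bot.look_for(p,k)[:3]])
s=bot.read_state();print(s["time"],s["tcp_pos"],s["tcp_rot"])
for z in (115,102): print(proj(p,(486,-112,z)))
E
```

```text
pin_grip [(0.83, [316.0, 482.0], [431.0, -237.0]), (0.71, [228.0, 270.0], [496.0, -112.0])]
4.2 [ 486.82306005 -111.32307245  179.62858104] [[ 9.98240139e-01 -5.92643854e-02  2.08722734e-03]
 [-5.92634615e-02 -9.98242250e-01 -5.01821557e-04]
 [ 2.11329867e-03  3.77242104e-04 -9.99997696e-01]]
(np.float64(243.73517089719073), np.float64(271.90108353589204))
(np.float64(235.10375121570246), np.float64(271.90057168905406))
```

View pics/w2.png

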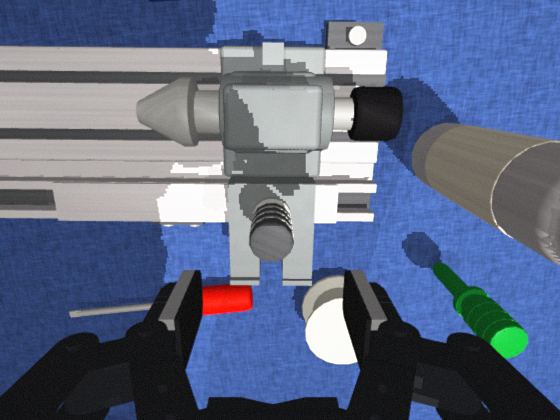

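>>> arm_command(
  steps="1 0 30 0 0 0;1 0 30 0 0 0;0 0 20 0 0 0;0 0 7 0 0 0;0 0 0 0 0 0;0 0 0 0 0 0",
  fingers=60,
)

```text
time: 4.7
tcp_pos: [488.7, -111.4, 92.4]
tcp_rot: [[0.998, -0.059, 0.001], [-0.059, -0.998, -0.0], [0.001, 0.0, -1.0]]
contact_force: [-0.3, -0.3, 0.7]
grip_width: 60.0
gripper_force: 0.0
```

>>> arm_command(
  steps="0 0 0 0 0 0;0 0 0 0 0 0;0 0 0 0 0 0;0 0 0 0 0 0;0 0 0 0 0 0;0 0 0 0 0 0;0 0 0 0 0 0",
  fingers=0,
  grip_force=30,
)

```text
time: 5.28
tcp_pos: [488.9, -111.4, 92.5]
tcp_rot: [[0.998, -0.059, 0.002], [-0.059, -0.998, -0.001], [0.002, 0.0, -1.0]]
contact_force: [-0.8, -0.5, 9.3]
grip_width: 25.2
gripper_force: 28.9
```

>>> arm_command(
  steps="0 0 -5 0 0 0;0 0 -10 0 0 0;0 0 -10 0 0 0;0 0 -10 0 0 0;0 0 -10 0 0 0;0 0 -10 0 0 0;0 0 -12 0 0 0;0 0 0 0 0 0;0 0 0 0 0 0;0 0 0 0 0 0",
  grip_force=40,
)

```text
time: 6.12
tcp_pos: [488.0, -111.2, 158.0]
tcp_rot: [[0.998, -0.059, -0.0], [-0.059, -0.998, 0.0], [-0.0, -0.0, -1.0]]
contact_force: [0.2, 0.1, -2.2]
grip_width: 24.8
gripper_force: 39.3
```

```bash
python3 - <<'E'
from h import *
p=bot.read_camera("wrist");save(p,"w3.png")
s=bot.read_state();print(s["time"],s["tcp_pos"],s["tcp_rot"],s["grip_width"],s["contact_force"])
for k,z in dict(pin_grip=162,notch=64,bore=64).items():
    print(k,[(round(r["score"],2),np.round(r["pixel"]).tolist(),np.round(atz(p,r["pixel"],z)[:2]).tolist()) for r in bot.look_for(p,k)[:3]])
E
```

```text
6.1667 [ 487.78815892 -111.16093104  157.7500221 ] [[ 9.98245366e-01 -5.92069806e-02 -8.50525338e-04]
 [-5.92068666e-02 -9.98245722e-01  1.58651183e-04]
 [-8.58426538e-04 -1.08015868e-04 -9.99999626e-01]] 25.189428887929775 [ 0.01883534 -0.90719862 -1.6040288 ]
pin_grip [(0.9, [313.0, 270.0], [488.0, -111.0]), (0.63, [338.0, 502.0], [471.0, -202.0])]
notch [(0.9, [144.0, 259.0], [539.0, -107.0])]
bore [(0.63, [139.0, 252.0], [542.0, -103.0])]
```

View pics/w3.png

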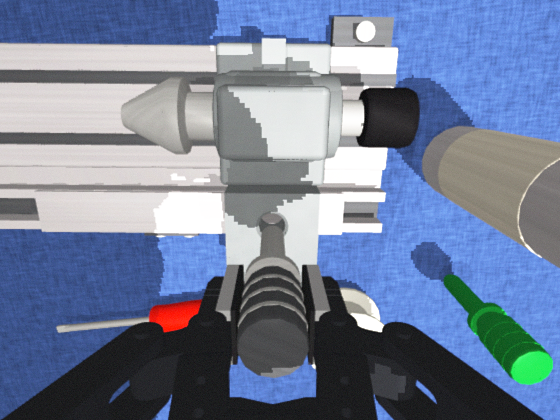

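>>> arm_command(
  steps="-12 0 0 0 0 0;-12 0 0 0 0 0;-11.5 0 0 0 0 0;0 0 0 0 0 0;0 0 0 0 0 0;0 0 10 0 0 0;0 0 10 0 0 0;0 0 10 0 0 0;0 0 0 0 0 0;0 0 0 0 0 0",
)

```text
time: 7.15
tcp_pos: [452.3, -109.0, 127.3]
tcp_rot: [[0.998, -0.059, -0.002], [-0.059, -0.998, 0.0], [-0.002, -0.0, -1.0]]
contact_force: [0.3, 0.3, -2.3]
grip_width: 25.1
gripper_force: 39.4
```

>>> arm_command(
  steps="0 0 8 0 0 0;0 0 8 0 0 0;0 0 8 0 0 0;0 0 6 0 0 0;0 0 0 0 0 0;0 0 0 0 0 0",
)

```text
time: 7.65
tcp_pos: [452.4, -109.1, 98.0]
tcp_rot: [[0.998, -0.059, -0.001], [-0.059, -0.998, 0.0], [-0.001, -0.0, -1.0]]
contact_force: [0.5, -0.5, -0.8]
grip_width: 25.2
gripper_force: 39.4
```

>>> arm_command(
  steps="0 0 1.5 0 0 0;0 0 1.5 0 0 0;0 0 1 0 0 0;0 0 0 0 0 0;0 0 0 0 0 0;0 0 0 0 0 0",
)

```text
time: 8.15
tcp_pos: [452.8, -109.1, 94.4]
tcp_rot: [[0.998, -0.059, 0.0], [-0.059, -0.998, -0.0], [0.0, 0.0, -1.0]]
contact_force: [0.5, 0.3, -1.7]
grip_width: 25.4
gripper_force: 39.4
```

>>> arm_command(
  steps="0 0 1 0 0 0;0 0 0.7 0 0 0;0 0 0 0 0 0;0 0 0 0 0 0",
)

```text
time: 8.48
tcp_pos: [452.7, -109.1, 92.6]
tcp_rot: [[0.998, -0.059, -0.0], [-0.059, -0.998, 0.0], [-0.0, -0.0, -1.0]]
contact_force: [0.3, -0.3, -1.5]
grip_width: 25.2
gripper_force: 39.5
```

>>> arm_command(
  steps="0 0 0.7 0 0 0;0 0 0.7 0 0 0;0 0 0 0 0 0;0 0 0 0 0 0",
)

```text
time: 8.82
tcp_pos: [452.9, -109.1, 92.3]
tcp_rot: [[0.998, -0.059, 0.001], [-0.059, -0.998, -0.0], [0.001, 0.0, -1.0]]
contact_force: [-9.4, 1.2, 26.2]
grip_width: 25.2
gripper_force: 42.2
```

Seated on the foot. Back off slightly and release.

>>> arm_command(
  steps="0 0 -0.7 0 0 0;0 0 -0.3 0 0 0;0 0 0 0 0 0",
)

```text
time: 9.07
tcp_pos: [452.8, -109.2, 92.5]
tcp_rot: [[0.998, -0.059, 0.0], [-0.059, -0.998, -0.0], [0.0, 0.0, -1.0]]
contact_force: [-3.0, 1.7, 8.9]
grip_width: 25.0
gripper_force: 40.2
```

>>> arm_command(
  steps="0 0 0 0 0 0;0 0 0 0 0 0;0 0 0 0 0 0;0 0 0 0 0 0;0 0 0 0 0 0;0 0 0 0 0 0",
  fingers=60,
)

```text
time: 9.57
tcp_pos: [452.7, -109.1, 92.1]
tcp_rot: [[0.998, -0.059, -0.0], [-0.059, -0.998, 0.0], [-0.0, -0.0, -1.0]]
contact_force: [-0.2, 0.6, 0.1]
grip_width: 60.2
gripper_force: 0.0
```

>>> arm_command(
  steps="0 0 -20 0 0 0;0 0 -25 0 0 0;0 0 -25 0 0 0;0 0 -20 0 0 0;0 0 0 0 0 0;0 0 0 0 0 0",
)

```text
time: 10.07
tcp_pos: [453.3, -109.3, 182.9]
tcp_rot: [[0.998, -0.059, 0.002], [-0.059, -0.998, -0.0], [0.002, 0.0, -1.0]]
contact_force: [-0.4, 0.6, 0.3]
grip_width: 59.8
gripper_force: 0.0
```

```bash
python3 - <<'E'
from h import *
p=bot.read_camera("wrist");save(p,"w4.png")
s=bot.read_state();print(s["time"],s["tcp_pos"],s["tcp_rot"])
for k,z in dict(pin_grip=115,lug=132,bore=64).items():
    print(k,[(round(r["score"],2),np.round(r["pixel"]).tolist(),np.round(atz(p,r["pixel"],z)[:2]).tolist()) for r in bot.look_for(p,k)[:3]])
E
```

```text
10.1167 [ 452.72588662 -109.14060464  181.98115233] [[ 9.98245742e-01 -5.92062185e-02  2.47568143e-04]
 [-5.92062124e-02 -9.98245773e-01 -3.20963010e-05]
 [ 2.49034153e-04  1.73824237e-05 -9.99999969e-01]]
pin_grip [(0.88, [228.0, 272.0], [460.0, -110.0]), (0.84, [275.0, 488.0], [424.0, -236.0]), (0.43, [91.0, 204.0], [536.0, -81.0])]
lug [(0.89, [92.0, 254.0], [534.0, -107.0]), (0.58, [266.0, 198.0], [448.0, -70.0])]
bore [(0.81, [95.0, 256.0], [532.0, -104.0])]
```

View pics/w4.png

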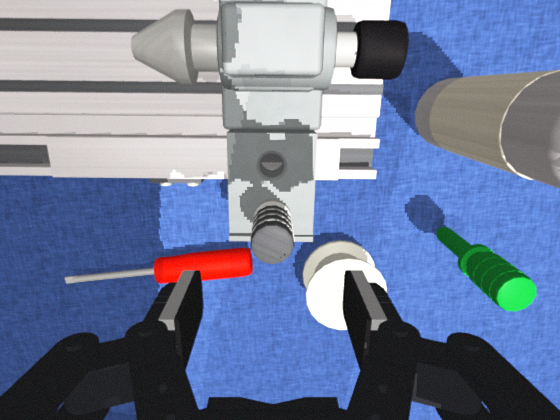

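```bash
python3 - <<'E'
from h import *
p=bot.read_camera("wrist")
s=bot.read_state();print(s["q"])
for rc,z in (((162,271),64),((40,274),132),((2,273),132),((77,273),132),((40,222),132),((40,324),132)): print(rc,np.round(atz(p,rc,z),1))
for X in ((558.3,-115.5,132),(488.5,-111.5,64)): print(proj(p,X))
E
```

```text
[-2.36577002e-01  1.67005742e-01 -2.61803121e-01  1.14353004e+00
 -3.58974382e-06  2.96423478e+00]
(162, 271) [ 487.5 -111.    64. ]
(40, 274) [ 554.  -116.5  132. ]
(2, 273) [ 568.7 -116.9  132. ]
(77, 273) [ 538.9 -115.2  132. ]
(40, 222) [555.3 -93.9 132. ]
(40, 324) [ 552.7 -138.3  132. ]
(np.float64(29.288512215816), np.float64(271.09612309672184))
(np.float64(160.4882380024069), np.float64(271.58796911877016))
```

>>> arm_command(
  steps="26 0 0 0 0 0;26 0 0 0 0 0;26 0 0 0 0 0;25.5 1 0 0 0 0;0 0 0 0 0 -0.12;0 0 0 0 0 -0.12;0 0 0 0 0 -0.12;0 0 0 0 0 -0.12;0 0 0 0 0 -0.12;0 0 0 0 0 -0.12",
)

```text
time: 11.15
tcp_pos: [555.6, -116.2, 181.4]
tcp_rot: [[0.786, 0.618, -0.001], [0.618, -0.786, 0.0], [-0.001, -0.001, -1.0]]
contact_force: [-0.4, -0.2, -0.8]
grip_width: 60.2
gripper_force: 0.0
```

>>> arm_command(
  steps="0 0 0 0 0 -0.12;0 0 0 0 0 -0.12;0 0 0 0 0 -0.12;0 0 0 0 0 -0.12;0 0 0 0 0 -0.12;0 0 0 0 0 -0.12;0 0 0 0 0 -0.12;0 0 0 0 0 -0.01;0 0 0 0 0 0;0 0 0 0 0 0",
)

```text
time: 11.98
tcp_pos: [555.8, -116.2, 181.8]
tcp_rot: [[0.064, 0.998, -0.001], [0.998, -0.064, 0.0], [0.0, -0.001, -1.0]]
contact_force: [-0.6, 0.3, 0.1]
grip_width: 60.0
gripper_force: 0.0
```

>>> arm_command(
  steps="0 0 20 0 0 0;0 0 15 0 0 0;0 0 12 0 0 0;0 0 8 0 0 0;0 0 0 0 0 0;0 0 0 0 0 0",
)

```text
time: 12.48
tcp_pos: [555.8, -116.2, 127.3]
tcp_rot: [[0.061, 0.998, -0.0], [0.998, -0.061, 0.0], [0.0, -0.0, -1.0]]
contact_force: [1.2, 0.0, 0.5]
grip_width: 60.2
gripper_force: 0.0
```

>>> arm_command(
  steps="0 0 2 0 0 0;0 0 0 0 0 0;0 0 0 0 0 0;0 0 0 0 0 0;0 0 0 0 0 0;0 0 0 0 0 0;0 0 0 0 0 0",
  fingers=0,
  grip_force=20,
)

```text
time: 13.07
tcp_pos: [555.2, -116.3, 125.7]
tcp_rot: [[0.061, 0.998, -0.001], [0.998, -0.061, -0.0], [-0.0, -0.001, -1.0]]
contact_force: [-8.1, 0.6, 5.8]
grip_width: 29.5
gripper_force: 21.3
```

>>> arm_command(
  steps="2 0 0 0 0 0;4 0 0 0 0 0;5 0 0 0 0 0;6 0 0 0 0 0;6 0 0 0 0 0;6 0 0 0 0 0;6 0 0 0 0 0;6 0 0 0 0 0;6 0 0 0 0 0;6 0 0 0 0 0",
)

```text
time: 13.9
tcp_pos: [558.8, -63.4, 125.7]
tcp_rot: [[0.061, 0.998, -0.0], [0.998, -0.061, -0.001], [-0.001, -0.0, -1.0]]
contact_force: [-3.2, -2.8, 3.3]
grip_width: 29.7
gripper_force: 20.7
```

>>> arm_command(
  steps="6 0 0 0 0 0;6 0 0 0 0 0;6 0 0 0 0 0;5 0 0 0 0 0;3 0 0 0 0 0;2 0 0 0 0 0;0 0 0 0 0 0;0 0 0 0 0 0;0 0 0 0 0 0",
)

```text
time: 14.65
tcp_pos: [560.8, -34.9, 125.7]
tcp_rot: [[0.06, 0.998, 0.0], [0.998, -0.06, 0.001], [0.001, 0.0, -1.0]]
contact_force: [-3.5, 2.8, 7.0]
grip_width: 29.6
gripper_force: 21.2
```

>>> arm_command(
  steps="0 0 0 0 0 0;0 0 0 0 0 0;0 0 0 0 0 0;0 0 0 0 0 0;0 0 -10 0 0 0;0 0 -15 0 0 0;0 0 -20 0 0 0;0 0 -12 0 0 0",
  fingers=60,
)

```text
time: 15.32
tcp_pos: [561.2, -35.4, 184.7]
tcp_rot: [[0.06, 0.998, 0.002], [0.998, -0.06, -0.0], [-0.0, 0.002, -1.0]]
contact_force: [0.1, 0.2, -0.1]
grip_width: 59.8
gripper_force: 0.0
```

>>> arm_command(
  steps="0 0 0 0 0 0.12;0 0 0 0 0 0.12;0 0 0 0 0 0.12;0 0 0 0 0 0.12;0 0 0 0 0 0.12;0 0 0 0 0 0.12;0 0 0 0 0 0.12;0 0 0 0 0 0.12;0 0 0 0 0 0.12;0 0 0 0 0 0.12",
)

```text
time: 16.15
tcp_pos: [560.9, -35.4, 183.0]
tcp_rot: [[0.954, 0.3, 0.001], [0.3, -0.954, -0.0], [0.001, 0.0, -1.0]]
contact_force: [-0.2, 0.1, -1.1]
grip_width: 59.7
gripper_force: 0.0
```

>>> arm_command(
  steps="0 0 0 0 0 0.12;0 0 0 0 0 0.12;0 0 0 0 0 0.12;0 0 0 0 0 0.008;-26 0 0 0 0 0;-26 0 0 0 0 0;-26 0 0 0 0 0;-25 -1 0 0 0 0;0 0 0 0 0 0;0 0 0 0 0 0",
)

```text
time: 16.98
tcp_pos: [457.5, -28.5, 183.1]
tcp_rot: [[0.998, -0.056, 0.001], [-0.056, -0.998, -0.0], [0.001, 0.0, -1.0]]
contact_force: [0.8, -0.6, 0.7]
grip_width: 60.1
gripper_force: 0.0
```

```bash
python3 - <<'E'
from h import *
p=bot.read_camera("wrist");save(p,"w5.png")
s=bot.read_state();print(s["time"],s["tcp_pos"],s["tcp_rot"],s["q"])
for k,z in dict(pin_grip=95,lug=132).items():
    print(k,[(round(r["score"],2),np.round(r["pixel"]).tolist(),np.round(atz(p,r["pixel"],z)[:2]).tolist()) for r in bot.look_for(p,k)[:3]])
print(proj(p,(458,-27.8,115)))
E
```

```text
17.0333 [458.35784309 -28.53013231 182.97403664] [[ 9.98431758e-01 -5.59653647e-02  1.37940003e-03]
 [-5.59652774e-02 -9.98432710e-01 -1.01833796e-04]
 [ 1.38293728e-03  2.44755901e-05 -9.99999043e-01]] [-6.21536584e-02  1.51784534e-01 -2.75784109e-01  1.14184462e+00
 -1.59575939e-05  3.13543359e+00]
pin_grip [(0.64, [232.0, 272.0], [454.0, -29.0]), (0.62, [240.0, 544.0], [440.0, -201.0])]
lug [(0.8, [91.0, 255.0], [539.0, -26.0])]
(np.float64(239.1390630282568), np.float64(269.57721530707084))
```

View pics/w5.png

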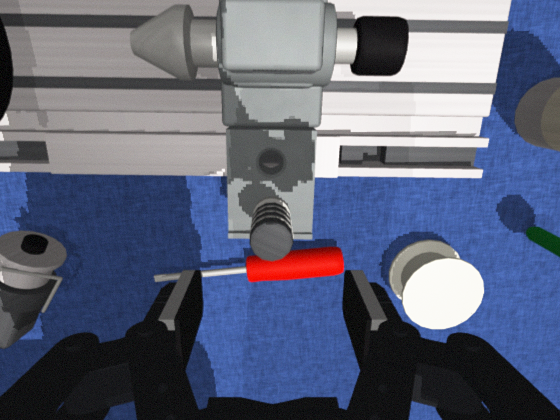

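>>> arm_command(
  steps="0 0 0 0 0 -0.12;0 0 0 0 0 -0.12;0 0 0 0 0 -0.12;0 0 0 0 0 -0.12;0 0 0 0 0 -0.12;0 0 0 0 0 -0.12;0 0 0 0 0 -0.12;0 0 0 0 0 -0.12;0 0 0 0 0 -0.12;0 0 0 0 0 -0.12",
)

```text
time: 17.97
tcp_pos: [458.8, -28.6, 182.1]
tcp_rot: [[0.409, 0.912, -0.0], [0.912, -0.409, 0.0], [-0.0, -0.0, -1.0]]
contact_force: [-0.3, 0.4, 0.6]
grip_width: 60.1
gripper_force: 0.0
```

>>> arm_command(
  steps="0 0 0 0 0 -0.12;0 0 0 0 0 -0.12;0 0 0 0 0 -0.12;0 0 0 0 0 -0.12;0 0 0 0 0 -0.12;0 0 0 0 0 -0.12;0 0 0 0 0 -0.12;0 0 0 0 0 -0.12;0 0 0 0 0 -0.12;0 0 0 0 0 -0.12",
)

```text
time: 18.8
tcp_pos: [458.8, -28.6, 182.1]
tcp_rot: [[-0.702, 0.712, -0.0], [0.712, 0.702, -0.0], [0.0, -0.0, -1.0]]
contact_force: [-0.7, -0.2, -0.1]
grip_width: 59.6
gripper_force: 0.0
```

>>> arm_command(
  steps="0 0 0 0 0 -0.12;0 0 0 0 0 -0.12;0 0 0 0 0 -0.12;0 0 0 0 0 -0.12;0 0 0 0 0 -0.12;0 0 0 0 0 -0.12;0 0 0 0 0 -0.012;0 0 0 0 0 0;0 0 0 0 0 0",
)

```text
time: 19.55
tcp_pos: [458.4, -28.5, 182.1]
tcp_rot: [[-0.998, 0.071, -0.0], [0.071, 0.998, 0.0], [0.0, 0.0, -1.0]]
contact_force: [-0.8, -0.2, -0.1]
grip_width: 60.2
gripper_force: 0.0
```

```bash
python3 - <<'E'
from h import *
p=bot.read_camera("wrist");save(p,"w6.png")
s=bot.read_state();print(s["time"],s["tcp_pos"],s["tcp_rot"],s["q"])
for k,z in dict(pin_grip=95).items():
    print(k,[(round(r["score"],2),np.round(r["pixel"]).tolist(),np.round(atz(p,r["pixel"],z)[:2]).tolist()) for r in bot.look_for(p,k)[:3]])
print(proj(p,(458,-27.8,115)))
E
```

```text
19.6 [458.24712561 -28.52647638 182.12470826] [[-9.97543804e-01  7.00452171e-02 -1.62954534e-04]
 [ 7.00452170e-02  9.97543817e-01  5.91316587e-06]
 [ 1.62968476e-04 -5.51554369e-06 -9.99999987e-01]] [-6.21683215e-02  1.53372104e-01 -2.76096644e-01  1.14149059e+00
 -4.22234281e-06  7.93430071e-03]
pin_grip [(0.7, [218.0, 273.0], [454.0, -29.0])]
(np.float64(235.96666864395166), np.float64(274.7950760062993))
```

View pics/w6.png

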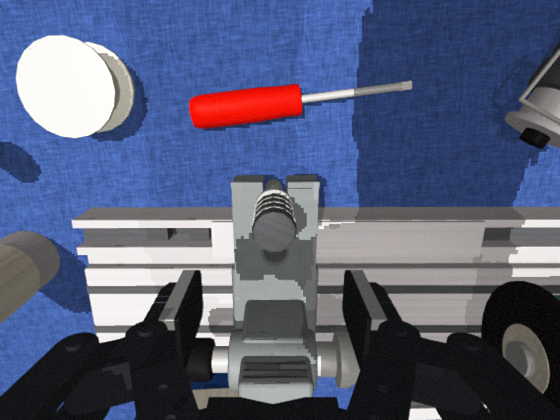

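>>> arm_command(
  steps="1 0 30 0 0 -0.006;0 0 30 0 0 0;0 0 20 0 0 0;0 0 9.5 0 0 0;0 0 0 0 0 0;0 0 0 0 0 0",
)

```text
time: 20.15
tcp_pos: [457.3, -28.5, 93.3]
tcp_rot: [[-0.998, 0.061, -0.0], [0.061, 0.998, 0.0], [0.0, 0.0, -1.0]]
contact_force: [0.4, -0.3, 1.0]
grip_width: 60.2
gripper_force: 0.0
```

>>> arm_command(
  steps="0 0 0 0 0 0;0 0 0 0 0 0;0 0 0 0 0 0;0 0 0 0 0 0;0 0 0 0 0 0;0 0 0 0 0 0;0 0 0 0 0 0",
  fingers=0,
  grip_force=40,
)

```text
time: 20.73
tcp_pos: [457.8, -28.5, 93.8]
tcp_rot: [[-0.998, 0.061, 0.002], [0.061, 0.998, -0.0], [-0.002, -0.0, -1.0]]
contact_force: [-1.4, 0.4, 8.1]
grip_width: 25.1
gripper_force: 38.7
```

>>> arm_command(
  steps="0 0 -5 0 0 0;0 0 -10 0 0 0;0 0 -10 0 0 0;0 0 -10 0 0 0;0 0 -10 0 0 0;0 0 -10 0 0 0;0 0 -11 0 0 0;0 0 0 0 0 0;0 0 0 0 0 0;0 0 0 0 0 0",
)

```text
time: 21.57
tcp_pos: [456.9, -28.4, 158.3]
tcp_rot: [[-0.998, 0.061, -0.0], [0.061, 0.998, 0.0], [0.0, 0.0, -1.0]]
contact_force: [-0.9, 0.3, -1.5]
grip_width: 25.4
gripper_force: 39.4
```

>>> arm_command(
  steps="-12 0 0 0 0 0;-12 0 0 0 0 0;-12 0.3 0 0 0 0;0 0 0 0 0 0;0 0 0 0 0 0;0 0 4 0 0 0;0 0 4 0 0 0;0 0 4 0 0 0;0 0 0 0 0 0;0 0 0 0 0 0",
)

```text
time: 22.4
tcp_pos: [492.6, -30.3, 146.4]
tcp_rot: [[-0.998, 0.061, -0.001], [0.061, 0.998, 0.0], [0.001, 0.0, -1.0]]
contact_force: [0.1, 0.6, -1.2]
grip_width: 25.0
gripper_force: 39.3
```

```bash
python3 - <<'E'
from h import *
s=bot.read_state();print(s["time"],s["tcp_pos"],s["contact_force"],s["grip_width"])
p=bot.read_camera("wrist");save(p,"w7.png")
E
```

```text
22.4 [492.59248322 -30.30578734 146.44069104] [ 0.13041282  0.55124472 -1.19950888] 25.00971787219573
```

View pics/w7.png

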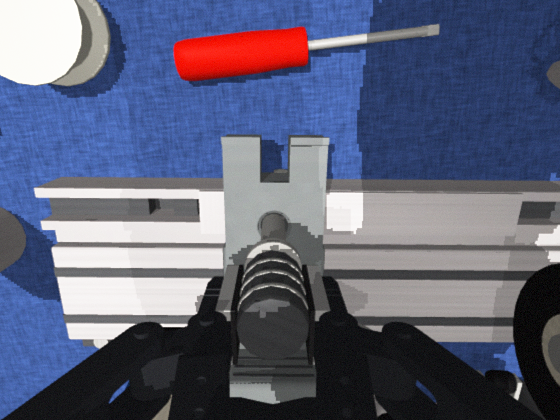

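>>> arm_command(
  steps="0 0 4 0 0 0;0 0 4 0 0 0;0 0 6 0 0 0;0 0 8 0 0 0;0 0 8 0 0 0;0 0 6 0 0 0;0 0 1 0 0 0;0 0 0 0 0 0;0 0 0 0 0 0",
)

```text
time: 23.2
tcp_pos: [492.9, -30.3, 109.7]
tcp_rot: [[-0.998, 0.061, -0.0], [0.061, 0.998, -0.0], [0.0, -0.0, -1.0]]
contact_force: [-0.7, 0.4, -1.5]
grip_width: 25.4
gripper_force: 39.4
```

>>> arm_command(
  steps="0 0 1 0 0 0;0 0 0.7 0 0 0;0 0 0 0 0 0;0 0 0 0 0 0",
)

```text
time: 23.53
tcp_pos: [493.0, -30.3, 108.1]
tcp_rot: [[-0.998, 0.061, 0.0], [0.061, 0.998, -0.0], [-0.0, -0.0, -1.0]]
contact_force: [0.7, 0.0, -1.5]
grip_width: 24.6
gripper_force: 39.4
```

>>> arm_command(
  steps="0 0 0.7 0 0 0;0 0 0.6 0 0 0;0 0 0 0 0 0;0 0 0 0 0 0",
)

```text
time: 23.87
tcp_pos: [493.1, -30.3, 106.9]
tcp_rot: [[-0.998, 0.061, 0.0], [0.061, 0.998, -0.0], [-0.0, -0.0, -1.0]]
contact_force: [-0.8, 1.0, 2.8]
grip_width: 25.3
gripper_force: 40.0
```

>>> arm_command(
  steps="0 0 0.6 0 0 0;0 0 0 0 0 0;0 0 0 0 0 0",
)

```text
time: 24.12
tcp_pos: [493.4, -30.4, 106.7]
tcp_rot: [[-0.998, 0.061, 0.001], [0.061, 0.998, -0.0], [-0.001, 0.0, -1.0]]
contact_force: [-1.3, 0.0, 10.6]
grip_width: 25.0
gripper_force: 40.9
```

>>> arm_command(
  steps="0 1 0 0 0 0;0 2 0 0 0 0;0 3 0 0 0 0;0 3 0 0 0 0;0 3 0 0 0 0;0 3 0 0 0 0;0 2 0 0 0 0;0 2 0 0 0 0;0 0 0 0 0 0;0 0 0 0 0 0",
)

```text
time: 24.95
tcp_pos: [494.8, -12.3, 106.8]
tcp_rot: [[-0.998, 0.061, 0.002], [0.061, 0.998, -0.002], [-0.002, -0.002, -1.0]]
contact_force: [-0.2, -6.2, 8.9]
grip_width: 25.2
gripper_force: 40.6
```

>>> arm_command(
  steps="0 0.5 0.4 0 0 0;0 0.6 0 0 0 0;0 0.6 0 0 0 0;0 0.6 0 0 0 0;0 0.6 0 0 0 0;0 0.6 0 0 0 0;0 0.5 0 0 0 0;0 0 0 0 0 0;0 0 0 0 0 0",
)

```text
time: 25.7
tcp_pos: [495.2, -9.0, 106.7]
tcp_rot: [[-0.998, 0.062, 0.002], [0.062, 0.998, -0.004], [-0.002, -0.004, -1.0]]
contact_force: [-1.8, -12.0, 14.6]
grip_width: 25.3
gripper_force: 41.6
```

>>> arm_command(
  steps="0 0.5 0 0 0 0;0 0.6 0 0 0 0;0 0.6 0 0 0 0;0 0.6 0 0 0 0;0 0.6 0 0 0 0;0 0.6 0 0 0 0;0 0.5 0 0 0 0;0 0 0 0 0 0;0 0 0 0 0 0",
)

```text
time: 26.45
tcp_pos: [495.4, -5.0, 106.7]
tcp_rot: [[-0.998, 0.062, 0.002], [0.062, 0.998, -0.004], [-0.002, -0.004, -1.0]]
contact_force: [-1.6, -11.7, 13.7]
grip_width: 25.2
gripper_force: 41.7
```

>>> arm_command(
  steps="0 0.5 0 0 0 0;0 0.6 0 0 0 0;0 0.6 0 0 0 0;0 0.6 0 0 0 0;0 0.6 0 0 0 0;0 0.6 0 0 0 0;0 0.5 0 0 0 0;0 0 0 0 0 0;0 0 0 0 0 0",
)

```text
time: 27.2
tcp_pos: [495.7, -0.7, 106.6]
tcp_rot: [[-0.998, 0.062, 0.002], [0.061, 0.998, -0.003], [-0.002, -0.003, -1.0]]
contact_force: [-0.4, -10.6, 11.7]
grip_width: 25.6
gripper_force: 41.3
```

>>> arm_command(
  steps="0 0.5 0 0 0 0;0 0.6 0 0 0 0;0 0.6 0 0 0 0;0 0.6 0 0 0 0;0 0.6 0 0 0 0;0 0.6 0 0 0 0;0 0.5 0 0 0 0;0 0 0 0 0 0;0 0 0 0 0 0",
)

```text
time: 27.95
tcp_pos: [495.4, 4.6, 105.8]
tcp_rot: [[-0.998, 0.061, 0.001], [0.061, 0.998, -0.0], [-0.001, -0.0, -1.0]]
contact_force: [3.1, -2.5, 0.6]
grip_width: 24.8
gripper_force: 39.6
```

>>> arm_command(
  steps="0 0 0.7 0 0 0;0 0 0.7 0 0 0;0 0 0 0 0 0;0 0 0 0 0 0",
)

```text
time: 28.28
tcp_pos: [495.1, 4.6, 104.2]
tcp_rot: [[-0.998, 0.061, -0.0], [0.061, 0.998, -0.0], [0.0, -0.0, -1.0]]
contact_force: [4.0, -2.3, -1.1]
grip_width: 25.0
gripper_force: 39.6
```

>>> arm_command(
  steps="0 0 1 0 0 0;0 0 1 0 0 0;0 0 1 0 0 0;0 0 0 0 0 0;0 0 0 0 0 0",
)

```text
time: 28.7
tcp_pos: [495.1, 4.7, 101.2]
tcp_rot: [[-0.998, 0.061, -0.0], [0.061, 0.998, 0.0], [0.0, 0.0, -1.0]]
contact_force: [3.7, -1.0, -0.9]
grip_width: 25.1
gripper_force: 39.5
```

>>> arm_command(
  steps="0 0 1.5 0 0 0;0 0 1.5 0 0 0;0 0 1.5 0 0 0;0 0 1 0 0 0;0 0 0 0 0 0;0 0 0 0 0 0",
)

```text
time: 29.2
tcp_pos: [495.1, 4.7, 95.6]
tcp_rot: [[-0.998, 0.061, -0.0], [0.061, 0.998, 0.0], [0.0, 0.0, -1.0]]
contact_force: [4.4, 0.3, -2.3]
grip_width: 25.0
gripper_force: 39.5
```

>>> arm_command(
  steps="0 0 0.7 0 0 0;0 0 0.6 0 0 0;0 0 0 0 0 0;0 0 0 0 0 0",
)

```text
time: 29.53
tcp_pos: [495.1, 4.7, 94.5]
tcp_rot: [[-0.998, 0.061, 0.0], [0.061, 0.998, 0.0], [-0.0, 0.0, -1.0]]
contact_force: [3.1, 0.9, -0.5]
grip_width: 25.0
gripper_force: 39.9
```

>>> arm_command(
  steps="0 0 0.6 0 0 0;0 0 0.6 0 0 0;0 0 0.6 0 0 0;0 0 0 0 0 0;0 0 0 0 0 0",
)

```text
time: 29.95
tcp_pos: [495.3, 4.7, 93.7]
tcp_rot: [[-0.998, 0.061, 0.001], [0.061, 0.998, 0.0], [-0.001, 0.0, -1.0]]
contact_force: [-3.7, 1.0, 21.9]
grip_width: 24.9
gripper_force: 42.2
```

>>> arm_command(
  steps="0 0 -0.8 0 0 0;0 0 0 0 0 0;0 0 0 0 0 0",
)

```text
time: 30.2
tcp_pos: [495.2, 4.7, 93.8]
tcp_rot: [[-0.998, 0.061, 0.0], [0.061, 0.998, 0.0], [-0.0, 0.0, -1.0]]
contact_force: [0.9, 2.0, 9.9]
grip_width: 24.9
gripper_force: 40.6
```

>>> arm_command(
  steps="0 0 0 0 0 0;0 0 0 0 0 0;0 0 0 0 0 0;0 0 0 0 0 0;0 0 0 0 0 0",
  fingers=60,
)

```text
time: 30.62
tcp_pos: [494.9, 4.6, 93.3]
tcp_rot: [[-0.998, 0.061, -0.001], [0.061, 0.998, -0.0], [0.001, -0.0, -1.0]]
contact_force: [-0.5, -0.7, -0.3]
grip_width: 60.3
gripper_force: 0.0
```

>>> arm_command(
  steps="0 0 -15 0 0 0;0 0 -20 0 0 0;0 0 -25 0 0 0;0 0 -25 0 0 0;0 0 -20 0 0 0;0 0 0 0 0 0;0 0 0 0 0 0;0 0 0 0 0 0",
)

```text
time: 31.28
tcp_pos: [494.8, 4.6, 197.8]
tcp_rot: [[-0.998, 0.061, -0.001], [0.061, 0.998, -0.0], [0.001, -0.0, -1.0]]
contact_force: [0.4, 0.5, -1.3]
grip_width: 60.0
gripper_force: 0.0
```

```bash
python3 - <<'E'
from h import *
p=bot.read_camera("wrist");save(p,"w8.png")
s=bot.read_state();print(s["time"],s["tcp_pos"],s["contact_force"])
E
```

```text
31.3333 [494.59946004   4.58658517 197.52334816] [0.19801417 0.20932476 0.06026556]
```

View pics/w8.png

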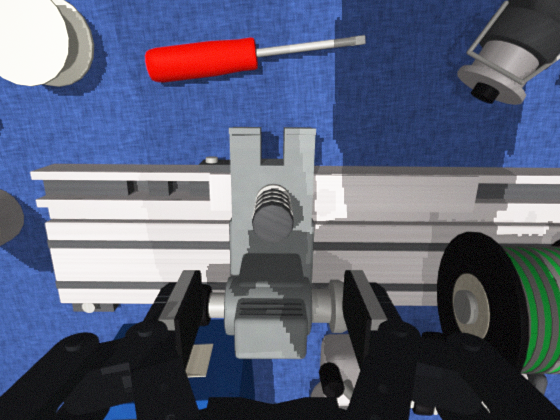

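The picture shows the pin upright in the bore, with its knob at about (215, 273). The tailstock is clear of the spool and the other goods are where they were. The tailstock value is about 0.115.

```bash
python3 -c "
from rig import bot
print(bot.sign_off())"
```

```text
the job is handed in; nothing more can be done
None
```

The job is handed in at about 31 s: the pin dropped fully home in the hidden groove, upright and let go, with the tailstock at about 0.115 m (my estimate from arm travel), short of the spool; the hand-in returned no verdict.

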